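Slide an optics barrel home along a V-rail under a camera bridge

TASK

Take the long plain barrel from the parking rack and lay it in the open near end of the V-groove, then let go of it. Then push its near end gently along the groove, under the camera bridge, until it is fully home with the stop pin pressed in against its hard stop; do not ram the stop, leave the barrel lying there in the groove, and leave the other two barrels in the rack.

Things in the scene. Friction and masses are not known exactly. Their poses are not given: they have to be found in the camera images.
- barrel: the barrel to load: plain solid dark steel cylinder, 30 mm diameter, 70 mm long, 0.2 to 0.42 kg, the longest plain one of three in the rack. Origin at its centre, x along its axis (either end may lead). It starts lying level in one of the rack's grooves, axis 50 mm above the table
- short_barrel: barrel to be left in the rack: same 30 mm diameter, plain, but 50 mm long. Origin on its axis at its centre, x along the axis
- nosed_barrel: barrel to be left in the rack: 30 mm diameter for 50 mm, then a nose 18 mm in diameter and 18 mm long at its +x end. Origin on its axis, 28 mm from the thick end, x along the axis
- rack: fixed aluminium rack: plate 90 x 230 x 12 mm with three V bars 48 mm long along its x, at y = -82, 0, +82 mm; the barrels' order varies. Bars are no wider than a barrel and end 9 mm below its axis, so fingers can pass down both sides, to the plate 38 mm below the axis. Origin under the plate's centre on the table, z up
- rail: fixed V-rail with camera bridge. Origin on the table under its base plate (280 x 240 x 12 mm, from x = -150 to +130 mm); x runs along the groove from the open near end to the stop, z up. The dark V bar (90 degree groove, 30 mm wide, top at z = 41 mm) runs from x = -135 to +120 mm at y = 0; a 30 mm barrel in it has its axis at z = 50 mm
- groove_open (a point): point on the groove's axis (z = 50 mm), at x = -75 mm of the rail, in the open near end: lay the barrel down with its centre within 20 mm of this along the groove. The groove in front and above is clear
- bridge_edge (a point): point under the near edge of the bridge, at x = -4 mm, y = 0, z = 180 mm of the rail. The bridge (finned black camera body) spans from here to 64 mm farther, 200 mm wide, underside z = 180, top 277 mm, on two 25 mm posts at x = 45, y = +-100 mm. The home barrel's near end lies 12 to 34 mm beyond this edge: a vertical gripper cannot follow; lean it 30 to 40 degrees, body back, tips forward
- stop_pin (a joint): brass stop pin (10 mm) on the groove's axis in a steel block at its far end. Value: metres pushed in, 0 free, 0.006 hard stop; home is above 0.0045. The block's place varies: pressed pin tip at x = 78 to 100 mm of the rail. Its 0.4 N spring is held by the barrel's friction (1 to 3 N to slide); the hard stop is a further rise. Over 20 N on it is ramming: near it push at 12 mm/s, cease at about 10 N
Mind the look-alikes: they are no part of the job. Leave any turquoise look-alike of the barrel alone. What is shaped like the rack but red is not meant.

How it is judged:
By the outcome, as a careful person would: the job done as asked, in the order asked, and still so for the second after the job is handed in, with the robot touching nothing.
It also fails if it takes over 59 s, if anything falls off the work surface, if the arm or the gripper's body presses on something with over 40 N, if the wrist force passes 120 N, or if a joint passes its speed limit or range.

ROBOT

A 6-joint arm with a two-finger parallel gripper is mounted at the origin on the work surface. World frame = base frame: x ahead of the robot, y to its left, z up, the work surface at z = 0. Lengths are in m, angles in degrees, forces in N, time in s.
With the tool pointing down it reaches from about 0.4 to 0.825 m from the base axis. Payload 7 kg.
Tool frame: the origin (TCP) lies on the centre line of the jaws, within the pads' length; the fingertips stand 14 mm ahead of it and the grasp point (between the pads) lies 5 mm behind it; z points along the fingers, x is the direction in which the jaws open and shut, and the axes are right-handed (so a half turn about z gives the same grasp; the last joint's range is limited). The gripper opens to 88 mm and grips with 3 to 60 N. Pads are 19 mm wide; open, the fingers measure 130 mm over their backs; the gripper's body (78 mm by 193 mm) begins 47 mm behind the grasp point.
Start: joints at [16.507, 20.546, 0.682, 0, -70.136, -16.507], TCP at [0.675, -0, 0.241] pointing down, gripper open.
Joint ranges: [-176.03, 176.03], [-82.01, 121.73], [-58.28, 71.71], [-173.87, 95.51], [-174.79, -0.11], [-173.66, 173.66]. Speed limits (degrees/s): [136.94, 136.94, 172.46, 180, 180, 180].

INTERFACE

Orientations are given as [roll, pitch, yaw] about the fixed x, y, z axes, in that order (R = Rz(yaw) Ry(pitch) Rx(roll)).
In Python, from plant import * gives the robot as it stands.
- The arm moves only by the shell command python3 -m handwheel 'ROWS' [OPENING]. ROWS is JSON, a list of rows, each a list of 2 entries, a list of its own where there are three numbers: the shift along the tool's x, y, z each as a share of 0.2 m, from -1 to 1, then the turn, a rotation vector about the tool's x, y, z each as a share of 360 degrees, from -1 to 1. In form: [[[tx, ty, tz], [ax, ay, az]], ...]. A call has 1 to 5 rows; each row is the pose to reach, as a shift and turn from the pose commanded when the call began, along the tool's axes at that moment, turning the shorter way round; what a row does not reach only later rows make up. A row lasts 1/12 s, in which the tool goes at most 41.7 mm and 7.16 degrees, less where a joint would pass 70% of its speed; a pose out of reach is approached as far as the arm can. A call with a number of a shift or a turn outside -1 to 1 is refused whole. A call with a gripper value outside its range is refused whole. OPENING is the closure, from -1 (fully open) to 1 (shut), set as the call begins (- or left out, the last holds). The fingers move at their own pace and stop on an object; the grip force is fixed at half the most. Time passes only in rows, so rows that repeat a pose let the fingers close. It gives the time, the measured TCP pose, the force and the opening at its end, in the units of the state.
- get_obs(): the state, without advancing time (a new reading comes with each control period).
- snapshot(name): name is "scene" or "side" or "wrist"; returns a dict with "color" (420x560x3 uint8, red, green, blue), "z_map" (420x560 float32, m along the optical axis (not along the pixel's ray), 0 where there is no reading), "intrinsics" (3x3 intrinsics, pixels), "rvec" (rotation vector, rad) and "tvec" (3), from world to camera coordinates, as OpenCV has them. Camera axes: x right, y down, z forward; pixel columns grow to the right and rows downward; lengths in m; the calibration is good to about 2 mm. A picture is of the moment at which its call begins.
- close_job(): hands the job in, once; it reports no verdict.
The state is a dict: "clock": time; "joint_pos": joint angles; "qvel": joint speeds; "tau": joint torques, N m; "tool_pos": TCP position; "orientation": TCP orientation; "force": force on the tool from outside, world axes, zero at the start; "moment": the same for the moment, N m; "opening": finger opening in m.
Only numpy, scipy, OpenCV 4.12 (cv2) and the standard library are available. Lean on these libraries where they do the work, as an engineer would, in place of code of your own. Each camera call takes 0.05 s, during which the arm holds its last target. There are 200 camera calls.

## Working session

There is one attempt and no reset: what is moved stays moved. The work goes in short steps, Python scripts to look and compute and a shell command to move; the robot and the scene stay as the last step left them, time stands still between calls to the robot, and variables do not carry over. Pictures are saved under pics/ and viewed, about 8 in all and at most 12, crops included, and the job is handed in when it is done.

```bash
mkdir -p pics; ls; cat > h.py <<'E'
from plant import *
import numpy as np, cv2
from scipy.spatial.transform import Rotation as R
def snap(n):
    s=snapshot(n); s['Rm']=cv2.Rodrigues(np.array(s['rvec'],float))[0]; s['t']=np.array(s['tvec'],float).ravel(); s['K']=np.array(s['intrinsics'],float); return s
def cloud(s):
    z=s['z_map']; v,u=np.indices(z.shape); K=s['K']
    c=np.stack([(u-K[0,2])/K[0,0]*z,(v-K[1,2])/K[1,1]*z,z],-1)
    p=(c-s['t'])@s['Rm']; p[z==0]=np.nan; return p
def ray(s,u,v,h):
    d=s['Rm'].T@(np.linalg.inv(s['K'])@[u,v,1]); o=-s['Rm'].T@s['t']; return o+d*(h-o[2])/d[2]
E
python3 - <<'E'
from h import *
import pickle
print(get_obs())
ss={}
for n in('scene','side'):
    s=snap(n); ss[n]=s; cv2.imwrite(f'pics/{n}0.png',s['color'][:,:,::-1]); print(n,-s['Rm'].T@s['t'],s['Rm'][2])
pickle.dump(ss,open('s0.pkl','wb'))
E
```

```text
pics
{'clock': 0.0, 'joint_pos': array([ 1.65079573e+01,  2.05926087e+01,  6.32289276e-01, -1.63525495e-02,
       -7.01351923e+01, -1.65056692e+01]), 'qvel': array([-0.0714961 ,  0.08379429, -0.00677861, -0.05117192, -0.02896531,
        0.01271443]), 'tau': array([-8.00930356e-04, -5.82726967e+01,  2.93058443e+01,  6.99745238e+00,
        6.93249181e-03, -2.06530804e-04]), 'tool_pos': array([ 6.74535217e-01, -3.55685446e-05,  2.39609990e-01]), 'orientation': array([-1.79987601e+02, -9.59434116e-02,  1.79996708e+02]), 'force': array([-1.34607284, -0.02528834,  1.50006496]), 'moment': array([ 0.01456309, -0.03146779,  0.03331999]), 'opening': 0.08752609009269603}
scene [ 1.00422511 -0.56876404  0.92035793] [-0.51677116  0.45017617 -0.72820944]
side [ 0.15678156 -0.66868575  0.95117162] [ 0.27431741  0.58718179 -0.76155598]
```

View pics/scene0.png

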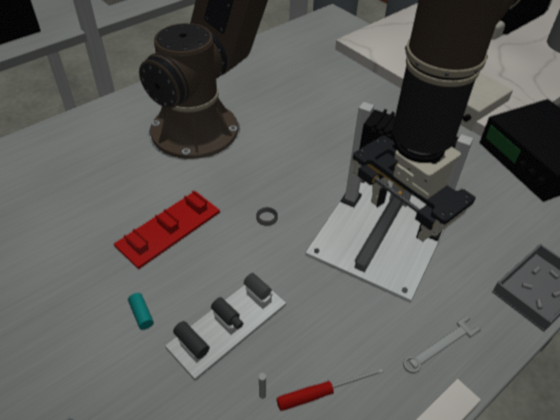

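View pics/side0.png

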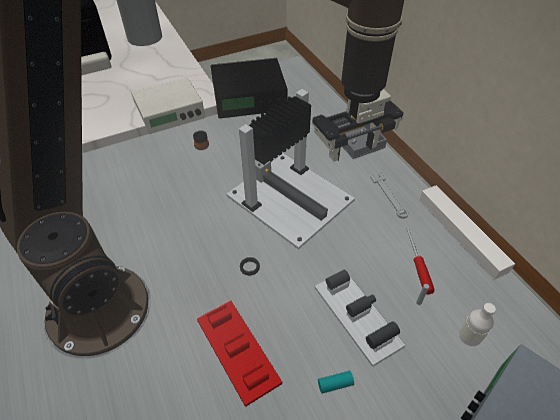

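The scene shows the silver rack with three barrels: long plain at scene (191,340), nosed at (227,313) and short at (258,289). The turquoise look-alike is at (141,311) and the red rack at (167,228); neither is wanted. The rail's open end is at scene (362,262), side (322,212), with the bridge beyond it. The long plain one fits the description; I'll measure it and confirm with a crop.

```bash
cat > m.py <<'E'
from h import *
import pickle
ss=pickle.load(open('s0.pkl','rb'))
for n,boxes in {'scene':{'A':(165,315,215,362),'B':(208,294,246,332),'C':(240,270,275,303)},'side':{'A':(362,318,402,352),'B':(342,288,380,320),'C':(322,264,354,294)}}.items():
    s=ss[n]; P=cloud(s); g=s['color'].max(2).astype(int); hsv=cv2.cvtColor(s['color'],cv2.COLOR_RGB2HSV)
    for k,(a,b,c,d) in boxes.items():
        m=np.zeros(g.shape,bool); m[b:d,a:c]=True
        m&=(P[...,2]>.052)&(P[...,2]<.075)
        q=P[m]; ctr=q.mean(0); e=np.linalg.svd(q[:,:2]-ctr[:2],full_matrices=False)[2][0]
        if e[0]<0:e=-e
        l=(q[:,:2]-ctr[:2])@e; w=(q[:,:2]-ctr[:2])@[-e[1],e[0]]
        lo,hi=np.percentile(l,[1,99]); wl,wh=np.percentile(w,[2,98])
        mid=ctr[:2]+e*(lo+hi)/2+np.array([-e[1],e[0]])*(wl+wh)/2
        print(n,k,len(q),'mid',mid.round(4),'len',round(hi-lo,4),'wid',round(wh-wl,4),'ang',np.degrees(np.arctan2(e[1],e[0])).round(2),'ztop',np.percentile(q[:,2],98).round(4))
    # rail: white plate and dark bar
    wh=(hsv[...,2]>150)&(hsv[...,1]<40)&(abs(P[...,2]-.012)<.005)
    box=np.zeros(g.shape,bool)
    if n=='scene': box[180:300,300:450]=True
    else: box[140:250,220:360]=True
    r=cv2.minAreaRect(P[wh&box][:,:2].astype(np.float32)); print('plate',r, P[wh&box][:,2].mean())
    bar=box&(P[...,2]>.028)&(P[...,2]<.047)&(g<110)
    n_,lab,st,_=cv2.connectedComponentsWithStats(bar.astype(np.uint8)); i=1+st[1:,4].argmax(); q=P[lab==i]
    r=cv2.minAreaRect(q[:,:2].astype(np.float32)); print('bar',len(q),r,np.percentile(q[:,2],[50,98]),cv2.boxPoints(r).round(4).tolist())
    fit=cv2.fitLine(q[:,:2].astype(np.float32),cv2.DIST_HUBER,0,.01,.01).ravel();print(fit,np.degrees(np.arctan2(fit[1],fit[0])))
s=ss['scene'];c=s['color'][250:385,120:300,::-1];a=cv2.resize(c,None,fx=4,fy=4,interpolation=cv2.INTER_CUBIC);cv2.imwrite('pics/crop1.png',a)
E
python3 m.py
```

```text
scene A 625 mid [ 0.546  -0.3697] len 0.0695 wid 0.0277 ang 4.52 ztop 0.0676
scene B 491 mid [ 0.5453 -0.2879] len 0.0676 wid 0.0264 ang 6.01 ztop 0.0674
scene C 363 mid [ 0.531  -0.2075] len 0.0504 wid 0.0259 ang 6.0 ztop 0.0675
plate ((0.5700539350509644, 0.11454708874225616), (0.23779143393039703, 0.2764296531677246), 20.338634490966797) 0.012791275553068361
bar 1017 ((0.5745886564254761, 0.10375146567821503), (0.03524593263864517, 0.22594575583934784), 22.697006225585938) [0.03582301 0.04280915] [[0.5146999955177307, 0.2011999934911728], [0.6018999814987183, -0.007300000172108412], [0.6344000101089478, 0.006300000008195639], [0.5472999811172485, 0.21480000019073486]]
[ 0.36038062 -0.93280536  0.58213365  0.08050913] -68.87643
side A 446 mid [ 0.5425 -0.3682] len 0.0691 wid 0.0272 ang 3.17 ztop 0.0672
side B 325 mid [ 0.5424 -0.2867] len 0.067 wid 0.0264 ang 4.8 ztop 0.0672
side C 253 mid [ 0.5281 -0.2054] len 0.0494 wid 0.0264 ang 1.86 ztop 0.0674
plate ((0.5677447319030762, 0.11860430240631104), (0.2440292239189148, 0.28071510791778564), 20.61545181274414) 0.01216897626740693
bar 730 ((0.5705693364143372, 0.11471453309059143), (0.04298384487628937, 0.24233461916446686), 22.462018966674805) [0.03513238 0.04412521] [[0.5044000148773193, 0.21850000321865082], [0.597000002861023, -0.005499999970197678], [0.6366999745368958, 0.010999999940395355], [0.5440999865531921, 0.23489999771118164]]
[ 0.35610527 -0.93444586  0.56347364  0.12606888] -69.1388
```

View pics/crop1.png

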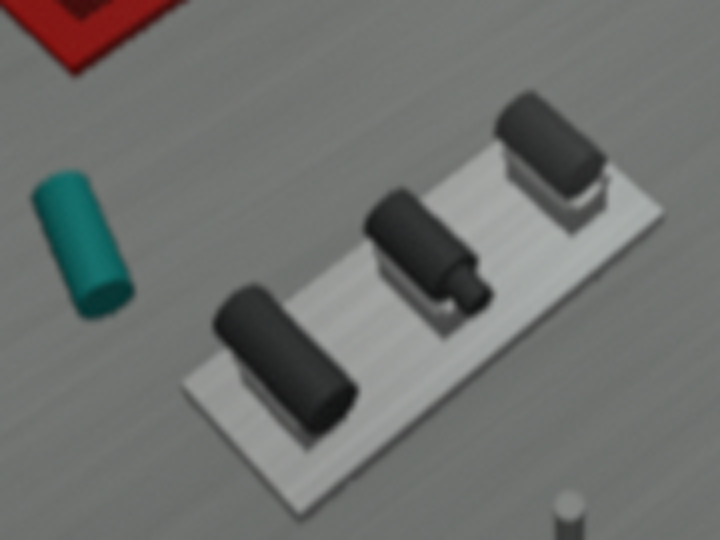

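Confirmed in the crop: A, the plain one at scene (191,340), is the longest (about 69.5 mm), B has a nose, and C is about 50 mm. The rail axis is about 110.6°. Next is a planning helper that prints shares for me to type, plus the rack angle.

```bash
cat > plan.py <<'E'
# plan.py x y z a lean [npart]: prints equal steps (shift shares, turn shares) from the measured pose
from h import *
import sys
def tool(a,lean=0):
    a=np.radians(a); x=np.array([np.cos(a),np.sin(a),0]); z=np.array([0,0,-1.]); 
    return R.from_matrix(np.stack([x,np.cross(z,x),z],1))*R.from_euler('x',-lean,degrees=True)
def cur(o): return np.array(o['tool_pos']),R.from_euler('xyz',o['orientation'],degrees=True)
if __name__=='__main__':
    v=list(map(float,sys.argv[1:])); T=np.array(v[:3]); Rt=tool(v[3],v[4])
    o=get_obs(); p,r=cur(o); d=(r.inv()*Rt).as_rotvec(degrees=True); 
    n=int(v[5]) if len(v)>5 else int(max(1,np.ceil(np.linalg.norm(T-p)/.19),np.ceil(np.linalg.norm(d)/34)))
    print('pose',p.round(4),'dist',(T-p).round(4),'rot',np.linalg.norm(d).round(2),'clock',round(o['clock'],2),'f',np.round(o['force'],1),'open',round(o['opening'],4))
    for i in range(n):
        s=r.inv().apply((T-p)/n); print((s/.2).round(3).tolist(),(d/n/360).round(4).tolist()); r=r*R.from_rotvec(d/n,degrees=True); 
E
python3 plan.py 0.545 -0.369 0.2 274 0
python3 - <<'E'
from h import *
import pickle
from plan import cur
ss=pickle.load(open('s0.pkl','rb'))
for n,b in {'scene':(160,260,290,380),'side':(310,255,410,365)}.items():
    s=ss[n];P=cloud(s);c=s['color']; m=np.zeros(c.shape[:2],bool); m[b[1]:b[3],b[0]:b[2]]=1
    hsv=cv2.cvtColor(c,cv2.COLOR_RGB2HSV); m&=(abs(P[...,2]-.012)<.004)&(hsv[...,2]>135)&(hsv[...,1]<40)
    k,l,st,_=cv2.connectedComponentsWithStats(m.astype(np.uint8)); q=P[l==1+st[1:,4].argmax()]
    print(n,len(q),cv2.minAreaRect(q[:,:2].astype(np.float32)))
s=snap('wrist'); p,r=cur(get_obs()); print('cam in tool',r.inv().apply(-s['Rm'].T@s['t']-p),'view dir',r.inv().apply(s['Rm'][2]),s['K'][0,0])
E
```

```text
pose [ 0.6746 -0.      0.2397] dist [-0.1296 -0.369  -0.0397] rot 94.01 clock 0.1 f [-0.   0.7  0. ] open 0.0876
[0.216, -0.615, 0.067] [0.0001, -0.0001, -0.087]
[0.504, -0.413, 0.067] [0.0001, -0.0001, -0.087]
[0.645, -0.091, 0.066] [0.0001, -0.0001, -0.087]
scene 2833 ((0.5401227474212646, -0.28676924109458923), (0.08942490816116333, 0.2288135439157486), 4.147240161895752)
side 2081 ((0.5377823710441589, -0.2848264276981354), (0.0909237265586853, 0.23044221103191376), 4.116008758544922)
cam in tool [-0.00100072 -0.07186714 -0.14374222] view dir [2.28780546e-04 2.67289269e-01 9.63616311e-01] 301.43870886121374
```

```bash
python3 -m handwheel '[[[0.22,-0.62,0],[0,0,-0.087]],[[0.22,-0.62,0],[0,0,-0.087]],[[0.22,-0.62,0],[0,0,-0.087]],[[0.22,-0.62,0],[0,0,-0.087]],[[0.22,-0.62,0],[0,0,-0.087]]]' -1
python3 -m handwheel '[[[0.5,-0.41,0.07],[0,0,-0.087]],[[0.5,-0.41,0.07],[0,0,-0.087]],[[0.5,-0.41,0.07],[0,0,-0.087]],[[0.5,-0.41,0.07],[0,0,-0.087]],[[0.5,-0.41,0.07],[0,0,-0.087]]]'
python3 -m handwheel '[[[0.645,-0.09,0.1],[0,0,-0.087]],[[0.645,-0.09,0.1],[0,0,-0.087]],[[0.645,-0.09,0.1],[0,0,-0.087]],[[0.645,-0.09,0.1],[0,0,-0.087]],[[0.645,-0.09,0.1],[0,0,-0.087]]]'
python3 -m handwheel '[[[0,0,0],[0,0,0]],[[0,0,0],[0,0,0]]]'
cat > w.py <<'E'
from h import *
import sys
s=snap('wrist'); P=cloud(s); cv2.imwrite(f'pics/{sys.argv[1]}.png',s['color'][:,:,::-1])
m=((P[...,2]>.053)&(P[...,2]<.08)).astype(np.uint8)
k,l,st,_=cv2.connectedComponentsWithStats(m)
for i in range(1,k):
    if st[i,4]<400: continue
    q=P[l==i]; (c,sz,an)=cv2.minAreaRect(q[:,:2].astype(np.float32)); print(st[i],np.round(c,4),np.round(sz,4),round(an,2),np.percentile(q[:,2],98).round(4))
E
python3 w.py w1; python3 plan.py 0.545 -0.368 0.1 274.1 0 1
```

```text
clock: 0.57
tool_pos: [0.6297, -0.1268, 0.2406]
orientation: [180.0, -0.0, -148.5]
force: [0.4, -0.3, 0.5]
opening: 0.0876
clock: 0.98
tool_pos: [0.5864, -0.2488, 0.2257]
orientation: [179.9, -0.0, -117.2]
force: [-0.1, 0.5, -0.1]
opening: 0.0878
clock: 1.4
tool_pos: [0.5428, -0.3717, 0.2051]
orientation: [179.9, 0.0, -85.9]
force: [-0.1, 0.0, -0.1]
opening: 0.0876
clock: 1.57
tool_pos: [0.5447, -0.369, 0.2062]
orientation: [180.0, 0.0, -86.2]
force: [-0.5, 0.3, -0.2]
opening: 0.0879
[ 476    0   46  194 5024] [ 0.6467 -0.5549] [0.1739 0.0173] 21.8 0.0794
[ 179  157   32   69 1730] [ 0.5462 -0.2854] [0.0678 0.0294] 4.55 0.0653
[ 261  161   29   72 1977] [ 0.5461 -0.3671] [0.0704 0.0285] 4.46 0.0654
[  96  175   36   52 1466] [ 0.5315 -0.2056] [0.0504 0.0277] 4.22 0.0655
pose [ 0.545  -0.3686  0.2064] dist [ 0.      0.0006 -0.1064] rot 0.28 clock 1.62 f [ 0.3 -0.4  0.8] open 0.0876
[-0.003, -0.0, 0.532] [0.0, 0.0, -0.0008]
```

The wrist view gives the barrel at (0.546, -0.367), 70.4 mm long and 65.4 mm high at the top, axis 4.3°. That agrees with the sizes given. I'll narrow the jaws to about 56 mm so they clear the neighbouring barrel, then descend.

```bash
python3 -m handwheel '[[[-0.008,-0.005,0.15],[0,0,-0.001]],[[-0.008,-0.005,0.3],[0,0,-0.001]],[[-0.008,-0.005,0.45],[0,0,-0.001]],[[-0.008,-0.005,0.5],[0,0,-0.001]],[[-0.008,-0.005,0.5],[0,0,-0.001]]]' -0.27
python3 -m handwheel '[[[0,0,0.06],[0,0,0]],[[0,0,0.12],[0,0,0]],[[0,0,0.18],[0,0,0]],[[0,0,0.24],[0,0,0]],[[0,0,0.255],[0,0,0]]]'
python3 -m handwheel '[[[0,0,0],[0,0,0]],[[0,0,0],[0,0,0]]]'
python3 plan.py 0.546 -0.367 0.055 274.3 0 1
```

```text
clock: 2.03
tool_pos: [0.5445, -0.3659, 0.1038]
orientation: [179.7, 0.1, -85.7]
force: [0.3, 0.6, 0.4]
opening: 0.0604
clock: 2.45
tool_pos: [0.5447, -0.3668, 0.0533]
orientation: [179.9, 0.1, -85.7]
force: [-0.8, -0.0, 0.5]
opening: 0.0559
clock: 2.62
tool_pos: [0.5458, -0.3674, 0.0555]
orientation: [180.0, -0.0, -85.7]
force: [0.3, -0.8, 1.0]
opening: 0.0559
pose [ 0.5458 -0.3674  0.0555] dist [ 0.0002  0.0004 -0.0005] rot 0.03 clock 2.62 f [ 0.3 -0.8  1. ] open 0.0559
[-0.002, -0.001, 0.003] [0.0, -0.0, 0.0001]
```

Clean descent with no contact. Closing on the barrel, then a short lift.

```bash
python3 -m handwheel '[[[0,0,0],[0,0,0]],[[0,0,0],[0,0,0]],[[0,0,0],[0,0,0]],[[0,0,0],[0,0,0]],[[0,0,0],[0,0,0]]]' 1
python3 -m handwheel '[[[0,0,0],[0,0,0]],[[0,0,0],[0,0,0]],[[0,0,0],[0,0,0]]]'
python3 -m handwheel '[[[0,0,-0.03],[0,0,0]],[[0,0,-0.06],[0,0,0]],[[0,0,-0.12],[0,0,0]],[[0,0,-0.2],[0,0,0]],[[0,0,-0.3],[0,0,0]]]'
python3 -m handwheel '[[[0,0,-0.2],[0,0,0]],[[0,0,-0.35],[0,0,0]],[[0,0,-0.4],[0,0,0]],[[0,0,-0.4],[0,0,0]],[[0,0,-0.4],[0,0,0]]]'
python3 w.py w2
python3 plan.py 0.592 0.055 0.19 200.6 0
```

```text
clock: 3.03
tool_pos: [0.5461, -0.3677, 0.0561]
orientation: [-180.0, -0.0, -85.7]
force: [-0.9, -0.6, 0.1]
opening: 0.0292
clock: 3.28
tool_pos: [0.5461, -0.3676, 0.056]
orientation: [-180.0, -0.0, -85.7]
force: [0.0, -3.0, 2.0]
opening: 0.0287
clock: 3.7
tool_pos: [0.5449, -0.3666, 0.1156]
orientation: [179.9, 0.1, -85.7]
force: [0.3, -0.9, -4.2]
opening: 0.0294
clock: 4.12
tool_pos: [0.5455, -0.3667, 0.1956]
orientation: [-180.0, 0.0, -85.7]
force: [-0.5, 0.1, -4.2]
opening: 0.0291
[ 486    0   49  201 5573] [ 0.6467 -0.5556] [0.1726 0.0174] 21.1 0.0794
[ 178  159   33   71 1832] [ 0.5462 -0.2857] [0.0678 0.0291] 3.83 0.0654
[  92  177   38   53 1583] [ 0.5317 -0.2053] [0.0501 0.0295] 4.51 0.0656
pose [ 0.5448 -0.3665  0.1942] dist [ 0.0472  0.4215 -0.0042] rot 73.7 clock 4.17 f [-0.7  0.6 -4.5] open 0.0292
[-0.695, -0.131, 0.008] [0.0001, 0.0, 0.0682]
[-0.686, 0.17, 0.008] [0.0001, 0.0, 0.0682]
[-0.554, 0.44, 0.007] [0.0001, 0.0, 0.0682]
```

```bash
python3 -m handwheel '[[[-0.69,-0.13,0],[0,0,0.068]],[[-0.69,-0.13,0],[0,0,0.068]],[[-0.69,-0.13,0],[0,0,0.068]],[[-0.69,-0.13,0],[0,0,0.068]],[[-0.69,-0.13,0],[0,0,0.068]]]'
python3 -m handwheel '[[[-0.69,0.17,0],[0,0,0.068]],[[-0.69,0.17,0],[0,0,0.068]],[[-0.69,0.17,0],[0,0,0.068]],[[-0.69,0.17,0],[0,0,0.068]],[[-0.69,0.17,0],[0,0,0.068]]]'
python3 -m handwheel '[[[-0.55,0.44,0],[0,0,0.068]],[[-0.55,0.44,0],[0,0,0.068]],[[-0.55,0.44,0],[0,0,0.068]],[[-0.55,0.44,0],[0,0,0.068]],[[-0.55,0.44,0],[0,0,0.068]]]'
python3 -m handwheel '[[[0,0,0],[0,0,0]],[[0,0,0],[0,0,0]]]'
cat > g.py <<'E'
from h import *
import sys
from plan import cur
s=snap('wrist'); P=cloud(s); cv2.imwrite(f'pics/{sys.argv[1]}.png',s['color'][:,:,::-1])
p,r=cur(get_obs()); print(p,r.as_euler('xyz',degrees=True).round(2))
u=np.array([np.cos(np.radians(110.6)),np.sin(np.radians(110.6))]); o=np.array([.5655,.1258]); n=np.array([-u[1],u[0]])
X=(P[...,:2]-o)@u; Y=(P[...,:2]-o)@n
g=s['color'].max(2)
m=(abs(Y)<.035)&(abs(X)<.135)&(P[...,2]>.036)&(P[...,2]<.046)
for a in np.arange(-.14,.12,.02):
    k=m&(X>=a)&(X<a+.02)
    if k.sum()>15: print(round(a,2),k.sum(),'Y',np.percentile(Y[k],[2,98]).round(4),'z98',np.percentile(P[...,2][k],98).round(4))
k=(abs(P[...,2]-.012)<.004)&(abs(Y)<.16)&(X>-.19)&(X<.16)&(s['color'].min(2)>120)
if k.sum()>50: print('plate X',np.percentile(X[k],[.5,99.5]),'Y',np.percentile(Y[k],[.5,99.5]),cv2.minAreaRect(P[k][:,:2].astype(np.float32)))
E
python3 g.py w3
```

```text
clock: 4.58
tool_pos: [0.5605, -0.2235, 0.1933]
orientation: [179.8, 0.0, -110.3]
force: [-0.8, -0.8, -3.8]
opening: 0.0294
clock: 5.0
tool_pos: [0.5764, -0.0824, 0.1934]
orientation: [179.9, -0.1, -134.8]
force: [-0.5, -0.7, -3.8]
opening: 0.0291
clock: 5.42
tool_pos: [0.5913, 0.0572, 0.1933]
orientation: [180.0, -0.2, -159.2]
force: [0.5, -0.6, -3.1]
opening: 0.0292
clock: 5.58
tool_pos: [0.5907, 0.0532, 0.1939]
orientation: [180.0, -0.2, -159.0]
force: [-0.5, -0.3, -3.4]
opening: 0.0296
[0.59087135 0.05275787 0.19424516] [-1.8000e+02 -1.5000e-01 -1.5909e+02]
-0.14 190 Y [-0.0161  0.0122] z98 0.041
-0.12 249 Y [-0.0163  0.0124] z98 0.0411
-0.1 236 Y [-0.0166  0.0118] z98 0.0412
plate X [-0.14830573  0.08486679] Y [-0.1205889   0.11598805] ((0.5778557062149048, 0.10003700852394104), (0.24017231166362762, 0.24070091545581818), 20.4588565826416)
```

View pics/w3.png

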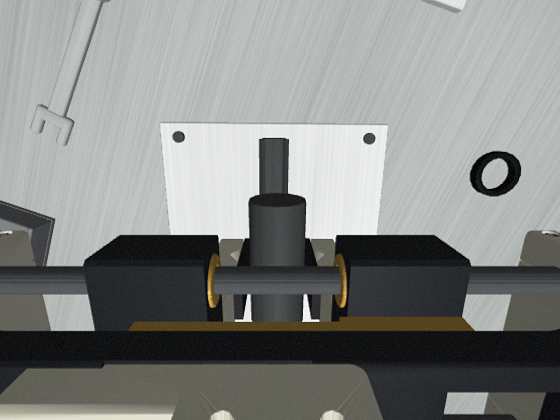

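The wrist view shows the barrel held at (277,250) and the open end of the V bar at (274,165), on the white plate. I'll measure barrel against groove in this same camera.

```bash
cat > b.py <<'E'
from h import *
from plan import cur
s=snap('wrist'); P=cloud(s); p,r=cur(get_obs())
o=np.array([.5671,.128]); a=np.radians(110.5); u=np.array([np.cos(a),np.sin(a)]); n=np.array([-u[1],u[0]])
X=(P[...,:2]-o)@u; Y=(P[...,:2]-o)@n; Z=P[...,2]; zc=p[2]-.005
print('tool X,Y',(p[:2]-o)@u,(p[:2]-o)@n)
c=np.zeros(Z.shape,bool); c[190:330,245:310]=True
m=c&(Z>zc)&(Z<zc+.02)
print('barrel n',m.sum(),'X',np.percentile(X[m],[1,99]),'ztop',np.percentile(Z[m],98))
for lo,hi in((190,210),(210,230),(230,250),(250,265)):
    k=m.copy();k[:lo]=0;k[hi:]=0
    if k.sum()>50: print(lo,X[k].mean().round(4),'Y',np.percentile(Y[k],[2,98]).round(4),'topline',Y[k][Z[k]>Z[k].max()-.002].mean().round(4))
k=(abs(Y)<.03)&(X<-.08)&(Z>.036)&(Z<.046)
for lo,hi in((140,155),(155,170),(170,185)):
    j=k.copy();j[:lo]=0;j[hi:]=0; print('bar',X[j].mean().round(4),np.percentile(Y[j],[2,98]).round(4),Y[j].mean().round(4))
print('bar near X',np.percentile(X[k],1))
E
python3 b.py; python3 plan.py 0.5934 0.0577 0.10 200.5 0 1
```

```text
tool X,Y -0.07904616072315372 0.00396003263824048
barrel n 5289 X [-0.11346829 -0.04863555] ztop 0.20358406636568782
190 -0.1127 Y [-0.011   0.0165] topline 0.0034
210 -0.1061 Y [-0.0108  0.0168] topline 0.0029
230 -0.0955 Y [-0.0115  0.0175] topline 0.0028
250 -0.0864 Y [-0.0119  0.0182] topline 0.008
bar -0.128 [-0.0142  0.0143] 0.0006
bar -0.1135 [-0.0144  0.0145] 0.0006
bar -0.0984 [-0.0145  0.0137] -0.0004
bar near X -0.13469624018382306
pose [0.5911 0.0526 0.1946] dist [ 0.0023  0.0051 -0.0946] rot 0.38 clock 5.68 f [ 0.7 -0.2 -3. ] open 0.0291
[-0.021, 0.02, 0.473] [-0.0, -0.0003, 0.001]
```

```bash
python3 -m handwheel '[[[-0.018,0.02,0.1],[0,0,0.001]],[[-0.018,0.02,0.25],[0,0,0.001]],[[-0.018,0.02,0.4],[0,0,0.001]],[[-0.018,0.02,0.5],[0,0,0.001]],[[-0.018,0.02,0.5],[0,0,0.001]]]'
python3 -m handwheel '[[[0,0,0.05],[0,0,0]],[[0,0,0.08],[0,0,0]],[[0,0,0.1],[0,0,0]],[[0,0,0.1],[0,0,0]],[[0,0,0.1],[0,0,0]]]'
python3 b.py; python3 plan.py 0.5934 0.0577 0.0565 200.5 0 1
```

```text
clock: 6.1
tool_pos: [0.5903, 0.0565, 0.0908]
orientation: [180.0, -0.5, -159.6]
force: [-0.8, 0.1, -2.8]
opening: 0.0293
clock: 6.52
tool_pos: [0.594, 0.0588, 0.0762]
orientation: [-180.0, 0.1, -159.5]
force: [0.4, 0.8, -3.2]
opening: 0.0292
tool X,Y -0.07420993941515307 -0.0010702822237345332
barrel n 5290 X [-0.1089089  -0.04371836] ztop 0.0855733163195018
190 -0.1082 Y [-0.0158  0.0118] topline -0.0017
210 -0.1015 Y [-0.0155  0.012 ] topline -0.0019
230 -0.0909 Y [-0.0164  0.0128] topline -0.0017
250 -0.0819 Y [-0.0168  0.0133] topline 0.0071
bar -0.132 [-0.0143  0.0143] 0.0003
bar -0.1237 [-0.0144  0.0145] 0.0
bar -0.1146 [-0.0146  0.0141] -0.0006
bar near X -0.1354308312166781
pose [0.5941 0.0589 0.0764] dist [-0.0007 -0.0012 -0.0199] rot 0.09 clock 6.57 f [ 0.3 -0.2 -3.5] open 0.0293
[0.005, -0.004, 0.1] [-0.0, 0.0002, 0.0001]
```

```bash
python3 -m handwheel '[[[0.008,-0.004,0.03],[0,0,0]],[[0.008,-0.004,0.06],[0,0,0]],[[0.008,-0.004,0.085],[0,0,0]],[[0.008,-0.004,0.095],[0,0,0]],[[0.008,-0.004,0.095],[0,0,0]]]'
python3 -m handwheel '[[[0,0,0],[0,0,0]],[[0,0,0],[0,0,0]]]'
python3 b.py
```

```text
clock: 6.98
tool_pos: [0.5923, 0.0574, 0.0562]
orientation: [-180.0, -0.0, -159.5]
force: [-1.1, -0.4, -3.2]
opening: 0.0294
clock: 7.15
tool_pos: [0.5922, 0.0574, 0.0564]
orientation: [180.0, -0.0, -159.5]
force: [-0.3, -0.7, -3.3]
opening: 0.029
tool X,Y -0.07493035321615044 0.0012239893580344996
barrel n 5294 X [-0.10958893 -0.04449981] ztop 0.0657376485143562
190 -0.1088 Y [-0.0136  0.0139] topline 0.0005
210 -0.1022 Y [-0.0134  0.0141] topline -0.0002
230 -0.0916 Y [-0.0142  0.0147] topline 0.0003
250 -0.0825 Y [-0.0147  0.0154] topline 0.0067
bar -0.1332 [-0.0144  0.0142] -0.0001
bar -0.1269 [-0.0146  0.0144] -0.0
bar -0.1187 [-0.0142  0.0145] 0.0004
bar near X -0.1352498358040732
```

Centred over the groove to within 0.3 mm, and the top is at 65.7 mm (65 mm when seated). Letting go, then lifting clear.

```bash
python3 -m handwheel '[[[0,0,0.003],[0,0,0]],[[0,0,0.003],[0,0,0]],[[0,0,0.003],[0,0,0]]]'
python3 -m handwheel '[[[0,0,0],[0,0,0]],[[0,0,0],[0,0,0]],[[0,0,0],[0,0,0]],[[0,0,0],[0,0,0]],[[0,0,0],[0,0,0]]]' -0.2
python3 -m handwheel '[[[0,0,-0.1],[0,0,0]],[[0,0,-0.25],[0,0,0]],[[0,0,-0.4],[0,0,0]],[[0,0,-0.5],[0,0,0]],[[0,0,-0.5],[0,0,0]]]'
python3 -m handwheel '[[[0,-0.6,0],[0,0,0]],[[0,-0.6,0],[0,0,0]],[[0,-0.6,0],[0,0,0]],[[0,-0.6,0],[0,0,0]],[[0,-0.6,0],[0,0,0]]]' 1
python3 - <<'E'
from h import *
o=np.array([.5671,.128]); a=np.radians(110.5); u=np.array([np.cos(a),np.sin(a)]); n=np.array([-u[1],u[0]])
ims=[]
for c in('wrist','scene','side'):
    s=snap(c);P=cloud(s);X=(P[...,:2]-o)@u;Y=(P[...,:2]-o)@n;Z=P[...,2]
    ims.append(s['color'][:,:,::-1])
    m=(abs(Y)<.025)&(X>-.14)&(X<-.015)&(Z>.05)&(Z<.075)
    if m.sum()>50: print(c,m.sum(),'X',np.percentile(X[m],[1,99]).round(4),'Y',np.percentile(Y[m],[2,98]).round(4),'zt',np.percentile(Z[m],98).round(4))
cv2.imwrite('pics/three.png',np.hstack([cv2.resize(ims[0],(400,300)),cv2.resize(ims[2],(400,300))]))
E
python3 plan.py 0.615 0.0 0.1 200.5 35
```

```text
clock: 7.45
tool_pos: [0.5925, 0.0574, 0.056]
orientation: [-180.0, 0.0, -159.5]
force: [-0.4, -0.1, -3.0]
opening: 0.0292
clock: 7.87
tool_pos: [0.5925, 0.0574, 0.0561]
orientation: [-180.0, 0.0, -159.5]
force: [0.1, 0.2, -0.0]
opening: 0.0516
clock: 8.28
tool_pos: [0.595, 0.0581, 0.1612]
orientation: [-180.0, 0.5, -159.4]
force: [1.5, 0.4, 0.7]
opening: 0.0523
clock: 8.7
tool_pos: [0.6344, -0.057, 0.1551]
orientation: [180.0, -0.1, -159.7]
force: [0.1, 0.7, -0.4]
opening: 0.0249
wrist 681 X [-0.1102 -0.0905] Y [-0.0139  0.0139] zt 0.0651
side 247 X [-0.1092 -0.0386] Y [-0.0088  0.0184] zt 0.0665
pose [ 0.634  -0.0545  0.1557] dist [-0.019   0.0545 -0.0557] rot 34.99 clock 8.85 f [-0.1 -0.1  0.8] open 0.0132
[-0.003, 0.144, 0.139] [-0.0486, -0.0001, 0.0]
[-0.003, 0.096, 0.176] [-0.0486, -0.0001, 0.0]
```

View pics/three.png

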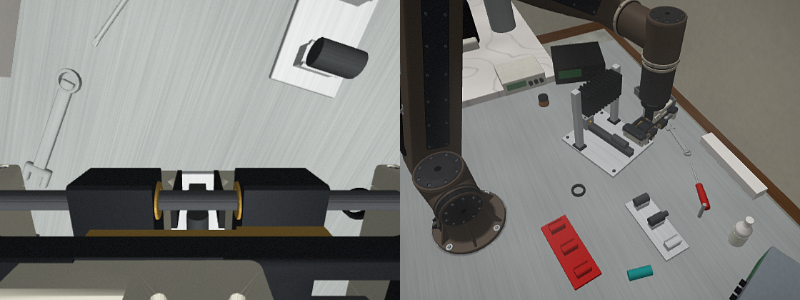

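The barrel lies in the groove (right panel near (607,140)), from X -0.110 to -0.039 (centre about -0.0745, within 20 mm of the target), with its top at 65.1 mm. Next: lean 35° behind its near end with the jaws shut.

```bash
cat > rail.py <<'E'
from h import *
from plan import cur
o=np.array([.5671,.128]); a=np.radians(110.5); u=np.array([np.cos(a),np.sin(a)]); n=np.array([-u[1],u[0]])
if __name__=='__main__':
    import sys
    ob=get_obs(); p,r=cur(ob); f=np.array(ob['force'])
    print('t',round(ob['clock'],2),'rail',((p[:2]-o)@u).round(4),((p[:2]-o)@n).round(4),'z',p[2].round(4),'lean',np.degrees(np.arcsin(r.as_matrix()[:2,2]@u)).round(1),'f along',(f[:2]@u).round(1),'fz',f[2].round(1))
    # tool shift per metre along rail u, n, and up
    M=r.inv(); print('u',M.apply([*u,0]).round(3),'up',M.apply([0,0,1]).round(3))
E
python3 -m handwheel '[[[0,0.12,0],[-0.0486,0,0]],[[0,0.12,0],[-0.0486,0,0]],[[0,0.12,0],[-0.0486,0,0]]]'
python3 -m handwheel '[[[0,0,0],[-0.0486,0,0]],[[0,0,0],[-0.0486,0,0]],[[0,0,0],[-0.0486,0,0]],[[0,0,0],[-0.0486,0,0]]]'
python3 rail.py; python3 plan.py 0.6196 -0.0125 0.1 200.5 35 1;python3 plan.py 0.6196 -0.0125 0.06 200.5 35 1
```

```text
clock: 9.1
tool_pos: [0.6266, -0.0303, 0.157]
orientation: [162.1, 0.2, -159.3]
force: [0.5, 0.1, 0.6]
opening: 0.0006
clock: 9.43
tool_pos: [0.6257, -0.0336, 0.1535]
orientation: [144.7, -0.2, -159.6]
force: [0.5, -0.2, -0.7]
opening: 0.0004
t 9.43 rail -0.1719 0.0017 z 0.1535 lean 35.3 f along -0.3 fz -0.7
u [0.002 0.816 0.578] up [ 0.004  0.578 -0.816]
pose [ 0.6257 -0.0336  0.1535] dist [-0.0061  0.0211 -0.0535] rot 0.37 clock 9.43 f [ 0.5 -0.2 -0.7] open 0.0004
[-0.009, -0.065, 0.282] [0.0008, -0.0003, -0.0006]
pose [ 0.6257 -0.0336  0.1535] dist [-0.0061  0.0211 -0.0935] rot 0.37 clock 9.43 f [ 0.5 -0.2 -0.7] open 0.0004
[-0.01, -0.181, 0.445] [0.0008, -0.0003, -0.0006]
```

```bash
python3 -m handwheel '[[[-0.009,-0.05,0.14],[0,0,0]],[[-0.009,-0.1,0.28],[0,0,0]],[[-0.009,-0.15,0.38],[0,0,0]],[[-0.009,-0.18,0.445],[0,0,0]],[[-0.009,-0.18,0.445],[0,0,0]]]'
python3 -m handwheel '[[[0,0,0],[0,0,0]],[[0,0,0],[0,0,0]]]'
python3 rail.py
python3 - <<'E'
from h import *
s=snap('side'); c=s['color'][90:260,200:440,::-1]; cv2.imwrite('pics/lean.png',cv2.resize(c,None,fx=3.2,fy=3.2,interpolation=cv2.INTER_CUBIC))
E
```

```text
clock: 9.85
tool_pos: [0.618, -0.0096, 0.0597]
orientation: [144.9, -0.3, -159.4]
force: [-0.3, 0.9, 0.0]
opening: 0.0006
clock: 10.02
tool_pos: [0.6211, -0.0115, 0.064]
orientation: [145.1, 0.1, -159.4]
force: [-0.3, -0.6, -0.1]
opening: 0.0002
t 10.02 rail -0.1496 -0.0017 z 0.064 lean 34.9 f along -0.5 fz -0.1
u [-0.002  0.82   0.572] up [-0.002  0.572 -0.82 ]
```

View pics/lean.png

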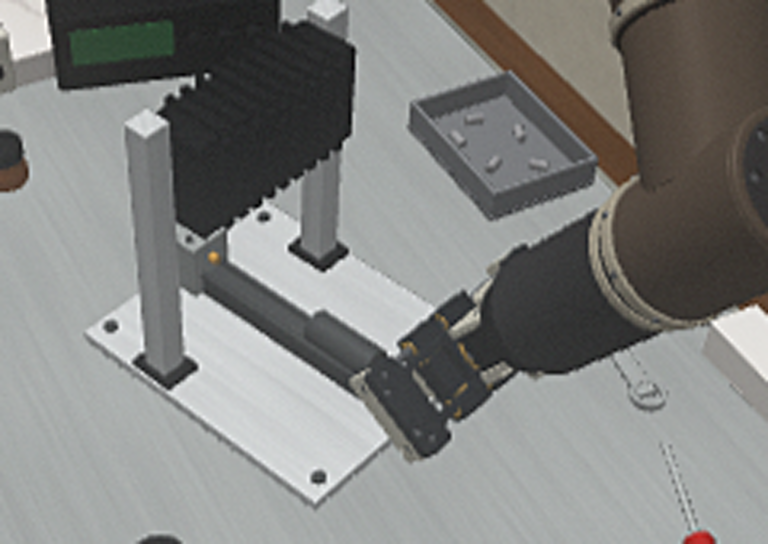

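The crop shows the leaned tips just behind the barrel's near end at (365,370), and the brass pin at (214,257) in the stop block. I'll ray-cast the pin and trim height and lateral position while closing up.

```bash
python3 - <<'E'
from h import *
from rail import *
import pickle
s=pickle.load(open('s0.pkl','rb'))['side']
q=ray(s,266.9,170.3,.05); print('pin rail X,Y',(q[:2]-o)@u,(q[:2]-o)@n)
E
python3 -m handwheel '[[[0.0085,-0.01,0.018],[0,0,0]],[[0.0085,0,0.025],[0,0,0]],[[0.0085,0.01,0.032],[0,0,0]],[[0.0085,0.02,0.038],[0,0,0]],[[0.0085,0.03,0.045],[0,0,0]]]'
python3 rail.py
python3 -m handwheel '[[[0,0.008,0.0057],[0,0,0]],[[0,0.016,0.0115],[0,0,0]],[[0,0.024,0.017],[0,0,0]],[[0,0.032,0.023],[0,0,0]],[[0,0.041,0.0287],[0,0,0]]]'
python3 rail.py
python3 -m handwheel '[[[0,0.012,0.0086],[0,0,0]],[[0,0.024,0.017],[0,0,0]],[[0,0.036,0.026],[0,0,0]],[[0,0.048,0.034],[0,0,0]],[[0,0.06,0.043],[0,0,0]]]'
python3 rail.py
```

```text
pin rail X,Y 0.08150082882059065 0.0025861021516031778
clock: 10.48
tool_pos: [0.615, -0.0027, 0.0587]
orientation: [145.0, 0.0, -159.5]
force: [-0.4, -1.0, 1.2]
opening: 0.0007
t 10.48 rail -0.1392 0.0009 z 0.0587 lean 35.0 f along -0.8 fz 1.2
u [-0.     0.819  0.573] up [-0.     0.573 -0.819]
clock: 10.9
tool_pos: [0.6114, 0.0067, 0.0584]
orientation: [145.0, -0.0, -159.5]
force: [0.4, 0.1, -0.3]
opening: 0.0004
t 10.9 rail -0.1291 0.001 z 0.0584 lean 35.0 f along -0.0 fz -0.3
u [-0.     0.819  0.573] up [ 0.     0.573 -0.819]
clock: 11.32
tool_pos: [0.6063, 0.0205, 0.0584]
orientation: [145.0, 0.0, -159.5]
force: [0.2, -2.1, -0.6]
opening: 0.0002
t 11.32 rail -0.1145 0.0009 z 0.0584 lean 35.0 f along -2.0 fz -0.6
u [-0.     0.819  0.573] up [-0.     0.573 -0.819]
```

Contact at about 2 N, and the barrel is sliding. The pin tip was measured at X of about 0.081 (free). I'll push on at 48 mm/s with a 2 mm raise, well short of the stop.

```bash

python3 -m handwheel '[[[0,0.022,0.003],[0,0,0]],[[0,0.038,0.015],[0,0,0]],[[0,0.055,0.026],[0,0,0]],[[0,0.071,0.038],[0,0,0]],[[0,0.0875,0.049],[0,0,0]]]'
python3 rail.py
python3 -m handwheel '[[[0,0.0164,0.0115],[0,0,0]],[[0,0.0328,0.023],[0,0,0]],[[0,0.049,0.0344],[0,0,0]],[[0,0.0655,0.046],[0,0,0]],[[0,0.082,0.0574],[0,0,0]]]'
python3 rail.py
python3 -m handwheel '[[[0,0.0164,0.0115],[0,0,0]],[[0,0.0328,0.023],[0,0,0]],[[0,0.049,0.0344],[0,0,0]],[[0,0.0655,0.046],[0,0,0]],[[0,0.082,0.0574],[0,0,0]]]'
python3 rail.py
```

```text
clock: 11.73
tool_pos: [0.5992, 0.0394, 0.0604]
orientation: [145.0, 0.0, -159.5]
force: [-0.1, -1.1, 0.8]
opening: 0.0001
t 11.73 rail -0.0942 0.001 z 0.0604 lean 35.0 f along -1.0 fz 0.8
u [-0.     0.819  0.573] up [-0.     0.573 -0.819]
clock: 12.15
tool_pos: [0.5922, 0.0582, 0.0603]
orientation: [145.0, 0.0, -159.5]
force: [0.3, -2.0, 1.4]
opening: 0.0003
t 12.15 rail -0.0742 0.001 z 0.0603 lean 35.0 f along -2.0 fz 1.4
u [-0.     0.819  0.573] up [-0.     0.573 -0.819]
clock: 12.57
tool_pos: [0.5852, 0.077, 0.0603]
orientation: [145.0, 0.0, -159.5]
force: [0.8, -2.2, 0.2]
opening: 0.0001
t 12.57 rail -0.0541 0.001 z 0.0603 lean 35.0 f along -2.3 fz 0.2
u [-0.     0.819  0.573] up [-0.     0.573 -0.819]
```

```bash

python3 -m handwheel '[[[0,0.0164,0.0115],[0,0,0]],[[0,0.0328,0.023],[0,0,0]],[[0,0.049,0.0344],[0,0,0]],[[0,0.0655,0.046],[0,0,0]],[[0,0.082,0.0574],[0,0,0]]]'
python3 -m handwheel '[[[0,0.008,0.0057],[0,0,0]],[[0,0.016,0.0115],[0,0,0]],[[0,0.024,0.017],[0,0,0]],[[0,0.032,0.023],[0,0,0]],[[0,0.041,0.0287],[0,0,0]]]'
python3 rail.py
python3 - <<'E'
from h import *
s=snap('side'); c=s['color'][90:260,200:440,::-1]; cv2.imwrite('pics/push.png',cv2.resize(c,None,fx=3.2,fy=3.2,interpolation=cv2.INTER_CUBIC))
E
```

```text
clock: 12.98
tool_pos: [0.5781, 0.0956, 0.0603]
orientation: [145.0, 0.0, -159.5]
force: [1.0, -0.3, 0.9]
opening: 0.0002
clock: 13.4
tool_pos: [0.5747, 0.1047, 0.0603]
orientation: [145.0, 0.0, -159.5]
force: [0.3, -1.4, 1.7]
opening: 0.0004
t 13.4 rail -0.0245 0.001 z 0.0603 lean 35.0 f along -1.4 fz 1.7
u [-0.     0.819  0.573] up [-0.     0.573 -0.819]
```

View pics/push.png

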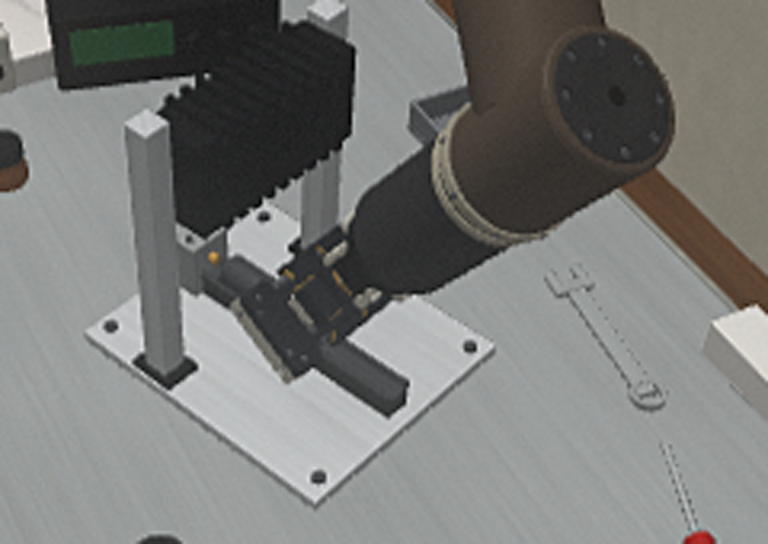

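The barrel's front is a short way before the pin (crop about (222,265) against the pin at (214,257)), and the gripper clears the bridge. Now 12 mm/s, with a force check between short moves.

```bash
cat > chk.py <<'E'
from rail import *
import sys
ob=get_obs(); p,r=cur(ob); f=-(np.array(ob['force'])[:2]@u); print(f"   t {ob['clock']:.2f} X {(p[:2]-o)@u:.4f} push {f:.1f} N"); sys.exit(int(f>float(sys.argv[1])))
E
python3 -m handwheel '[[[0,0.0041,0.0029],[0,0,0]],[[0,0.0082,0.0057],[0,0,0]],[[0,0.0123,0.0086],[0,0,0]],[[0,0.0164,0.0115],[0,0,0]],[[0,0.0205,0.0143],[0,0,0]]]' >/dev/null; python3 chk.py 4.5 &&
python3 -m handwheel '[[[0,0.0041,0.0029],[0,0,0]],[[0,0.0082,0.0057],[0,0,0]],[[0,0.0123,0.0086],[0,0,0]],[[0,0.0164,0.0115],[0,0,0]]]' >/dev/null; python3 chk.py 4.5 &&
python3 -m handwheel '[[[0,0.0041,0.0029],[0,0,0]],[[0,0.0082,0.0057],[0,0,0]]]' >/dev/null && python3 chk.py 4.5 &&
python3 -m handwheel '[[[0,0.0041,0.0029],[0,0,0]],[[0,0.0082,0.0057],[0,0,0]]]' >/dev/null && python3 chk.py 4.5 &&
python3 -m handwheel '[[[0,0.0041,0.0029],[0,0,0]],[[0,0.0082,0.0057],[0,0,0]]]' >/dev/null && python3 chk.py 4.5
```

```text
t 13.87 X -0.0195 push 1.1 N
   t 14.20 X -0.0154 push 1.2 N
   t 14.37 X -0.0134 push 1.4 N
   t 14.53 X -0.0114 push 1.0 N
   t 14.70 X -0.0094 push 1.4 N
```

```bash

python3 -m handwheel '[[[0,0.0041,0.0029],[0,0,0]]]' >/dev/null && python3 chk.py 4 &&
python3 -m handwheel '[[[0,0.0041,0.0029],[0,0,0]]]' >/dev/null && python3 chk.py 4 &&
python3 -m handwheel '[[[0,0.0041,0.0029],[0,0,0]]]' >/dev/null && python3 chk.py 4 &&
python3 -m handwheel '[[[0,0.0041,0.0029],[0,0,0]]]' >/dev/null && python3 chk.py 4 &&
python3 -m handwheel '[[[0,0.0041,0.0029],[0,0,0]]]' >/dev/null && python3 chk.py 4 &&
python3 -m handwheel '[[[0,0.0041,0.0029],[0,0,0]]]' >/dev/null && python3 chk.py 4 &&
python3 -m handwheel '[[[0,0.0041,0.0029],[0,0,0]]]' >/dev/null && python3 chk.py 4 &&
python3 -m handwheel '[[[0,0.0041,0.0029],[0,0,0]]]' >/dev/null && python3 chk.py 4
```

```text
t 14.78 X -0.0084 push 1.8 N
   t 14.87 X -0.0075 push 2.0 N
   t 14.95 X -0.0065 push 1.7 N
   t 15.03 X -0.0055 push 1.7 N
   t 15.12 X -0.0045 push 2.2 N
   t 15.20 X -0.0035 push 1.6 N
   t 15.28 X -0.0025 push 2.5 N
   t 15.37 X -0.0019 push 6.0 N
```

A clear rise to 6 N, with the tool lagging 0.4 mm: that is likely the hard stop. A small step to confirm.

```bash

python3 -m handwheel '[[[0,0,0],[0,0,0]]]' >/dev/null ; python3 chk.py 8 &&
python3 -m handwheel '[[[0,0.0012,0.0009],[0,0,0]]]' >/dev/null && python3 chk.py 8 &&
python3 -m handwheel '[[[0,0.0012,0.0009],[0,0,0]]]' >/dev/null && python3 chk.py 8
```

```text
t 15.45 X -0.0020 push 5.1 N
   t 15.53 X -0.0019 push 7.0 N
   t 15.62 X -0.0018 push 6.8 N
```

```bash

python3 -m handwheel '[[[0,0.0012,0.0009],[0,0,0]]]' >/dev/null; python3 chk.py 9 &&
python3 -m handwheel '[[[0,0.0008,0.0006],[0,0,0]],[[0,0.0008,0.0006],[0,0,0]]]' >/dev/null; python3 chk.py 9; python3 rail.py
python3 - <<'E'
from h import *
from rail import *
s=snap('side'); c=s['color'][130:220,230:350,::-1]; cv2.imwrite('pics/home.png',cv2.resize(c,None,fx=6,fy=6,interpolation=cv2.INTER_CUBIC))
E
```

```text
t 15.70 X -0.0017 push 8.6 N
   t 15.87 X -0.0017 push 8.3 N
t 15.87 rail -0.0017 0.0009 z 0.0603 lean 34.9 f along -8.3 fz 0.7
u [-0.     0.82   0.572] up [-0.001  0.572 -0.82 ]
```

View pics/home.png

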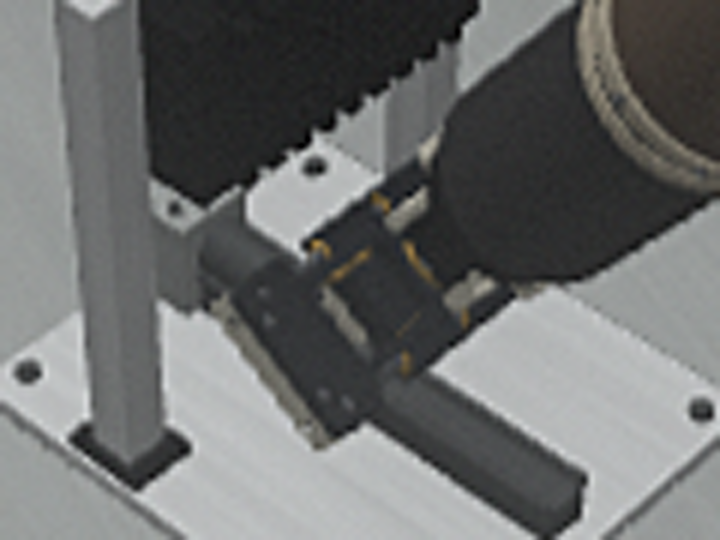

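The push holds steady at 8.3 N with no further travel, so it is against something hard. I'll back straight off and check where the barrel sits.

```bash

python3 -m handwheel '[[[0,-0.004,-0.003],[0,0,0]],[[0,-0.012,-0.0085],[0,0,0]],[[0,-0.03,-0.021],[0,0,0]],[[0,-0.06,-0.042],[0,0,0]],[[0,-0.1,-0.07],[0,0,0]]]'
python3 -m handwheel '[[[0,-0.08,-0.057],[0,0,0]],[[0,-0.16,-0.115],[0,0,0]],[[0,-0.24,-0.172],[0,0,0]],[[0,-0.33,-0.23],[0,0,0]],[[0,-0.41,-0.287],[0,0,0]]]'
python3 -m handwheel '[[[0,0,-0.15],[0,0,0]],[[0,0,-0.3],[0,0,0]],[[0,0,-0.3],[0,0,0]],[[0,0,-0.3],[0,0,0]]]'
python3 - <<'E'
from h import *
from rail import *
for c in('wrist','side','scene'):
    s=snap(c);P=cloud(s);X=(P[...,:2]-o)@u;Y=(P[...,:2]-o)@n;Z=P[...,2]
    m=(abs(Y)<.025)&(X>-.03)&(X<.13)&(Z>.05)&(Z<.075)
    if m.sum()>40: print(c,m.sum(),'X',np.percentile(X[m],[1,99]).round(4),'zt',np.percentile(Z[m],98).round(4))
    h=np.histogram(X[(abs(Y)<.012)&(Z>.046)&(Z<.11)&(X>-.03)],np.arange(-.02,.13,.005)); print(h[0])
    cv2.imwrite(f'pics/end_{c}.png',s['color'][:,:,::-1])
    if c=='side':cv2.imwrite('pics/end_crop.png',cv2.resize(s['color'][130:220,230:350,::-1],None,fx=6,fy=6,interpolation=cv2.INTER_CUBIC))
E
python3 rail.py
```

```text
clock: 16.33
tool_pos: [0.5746, 0.1045, 0.0603]
orientation: [145.0, -0.0, -159.4]
force: [0.1, -0.0, 1.2]
opening: 0.0006
clock: 16.75
tool_pos: [0.6102, 0.0089, 0.06]
orientation: [145.0, -0.0, -159.5]
force: [0.2, 0.5, -0.7]
opening: 0.0001
clock: 17.08
tool_pos: [0.6232, -0.0234, 0.1107]
orientation: [145.1, 0.2, -159.6]
force: [-0.2, 0.4, -1.2]
opening: 0.0002
wrist 52 X [0.0122 0.0716] zt 0.0655
[ 0  0  0  0  0  0 18  0  0  0  0  0  0  0  3 16 10  3  2  0  0  0  0  0
  0  0  0  0  0]
side 324 X [0.0132 0.1087] zt 0.0723
[ 0  0  0  0  0  0 16 16 10  9  8  9 10  6  9  9 10 10 10  8  8 23  5  3
  1  2  1  0  0]
[0 0 0 0 0 0 2 1 0 0 0 0 0 0 0 0 0 0 0 0 0 0 0 0 0 0 0 0 0]
t 17.23 rail -0.1589 0.0015 z 0.1086 lean 35.1 f along 0.0 fz -0.4
u [-0.     0.819  0.574] up [ 0.001  0.574 -0.819]
```

View pics/end_crop.png

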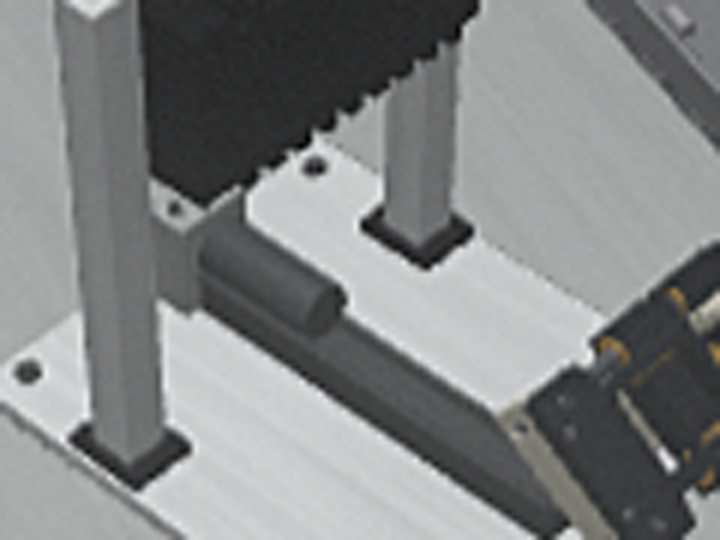

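The crop shows the barrel lying in the groove with its front (205,255) at the stop block and its near end at (325,305). Its near end measures X = 13 mm, matching the fingertip reach of 14 mm. Friction rose from about 1.2 to 1.8 N at X ≈ -0.008 (pin touch), and the hard rise came about 6 mm later, which matches a full pin stroke. One last numeric look at the rack, then I hand in.

```bash
python3 - <<'E'
from h import *
s=snap('scene'); P=cloud(s)
for k,(a,b,c,d) in {'A':(165,315,215,362),'B':(208,294,246,332),'C':(240,270,275,303)}.items():
    q=P[b:d,a:c]; q=q[(q[...,2]>.052)&(q[...,2]<.075)]; print(k,len(q),q.mean(0).round(4) if len(q) else '')
o=get_obs(); print(o['clock'],np.abs(o['qvel']).max().round(2),o['force'].round(1))
print(close_job())
E
```

```text
A 0 
B 489 [ 0.5443 -0.2896  0.0612]
C 362 [ 0.5328 -0.2091  0.0618]
17.2833 0.35 [ 1.1  0.8 -0. ]
the job is handed in; nothing more can be done
None
```

The long plain barrel is home in the V-groove with the stop pin pressed, and the job is handed in at about 17.3 s of the 59 s allowed.

- **Loading:** I took the barrel from the rack and laid it in the open near end of the groove, about 1 mm from the asked point. Then I let go and lifted clear.
- **Pushing:** With the jaws shut and the gripper leaned 35°, I pushed its near end along the groove, at about 12 mm/s near the stop. The friction rose slightly where the pin was touched. About 6 mm further on the force rose hard, and I stopped at about 8.5 N, the highest reading.
- **Last checks:**
  - The barrel lies in the groove with its near end at about X = 13 mm of the rail, about 17 mm beyond the bridge edge, and stayed there after I backed off.
  - The nosed and short barrels are still in the rack, and the robot is touching nothing.
- **Not settled:**
  - The pin can't be seen behind the barrel, so "home" rests on the force rise and the 6 mm of travel.
  - My single image estimate of the free pin tip (X about 81.5 mm) is about 3.5 mm farther in than the force readings imply. Taken alone it would mean only 2.5 mm pressed. I trusted the force, because the barrel held still under about 8 N when sliding needs at most 3 N.

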